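# Stand the camera battery in the charging dock and shut its dust cover

## Task

Take the camera battery pack out of its reclined holder and stand it upright, foot down and fully home, in the slot of the white socket inside the charging dock's open bay; lower it in, do not let it drop. Then slide the dock's dust cover fully shut over the standing battery, and leave the phone, lens, bottle and padlock where they are.

Things in the scene. Friction and masses are not known exactly. Their poses are not given: they have to be found in the camera images.
- battery: black camera battery pack, block 28 mm (its x) by 50 (y) by 95 (z, foot to top), about 0.3 kg. Origin: centre of its foot face. At the start it leans loose in the holder, its z tipped 35 degrees from vertical towards the holder's -x; the upper 50 mm of its narrow sides (y = +-25 mm) are clear for fingers. It fits the slot with its y along dock y, either way round.
- battery_top (a point): centre of the battery's top face, 95 mm from its origin along its z
- cradle: fixed grey reclined holder on a black base 130 x 80 x 12 mm; origin at the base's underside, 45 mm to -x of its centre. The battery's top leans to its -x. A 36 mm wide back rest under the battery ends 52 mm up from the battery's foot; a ledge and two side cheeks (62 mm over all) hold its lowest 21 mm.
- dock: fixed grey charging dock, 200 mm (x) by 180 (y), rim 115 mm above the table. Origin: centre of its underside. The -x half is an open bay, inside 90 mm (x from -95 to -5) by 170 mm (y), floor 6 mm up, walls 5 mm; the +x half is a closed deck where the cover parks. A white socket block stands in the bay (see bay).
- bay (a point): bay middle, dock (-50, 0, 42) mm. White socket: 70 mm (dock x) by 84 (dock y), top 42 mm over the table, one central slot 31 mm (x) by 53 (y), chamfer 3, slot floor 12 mm over the table. It is fixed, centred on this point in x, but in y its middle lies anywhere up to 14 mm either side of this point: not measured, see it or feel for it. Home, the battery's top is 107 mm up.
- cover_bar (a point): top centre of the black pull bar on the cover; bar 12 mm (dock x) by 70 mm (dock y), standing 28 mm above the cover plate, its top 150 mm above the table. The grey cover plate is 100 mm (dock x) by 184 mm (dock y) by 6 mm, lies on the rim (its top 122 mm above the table) and is centred on the bar.
- cover (a joint): slide of the dust cover along dock x in m: 0 shut over the bay (bar at dock x = -50 mm), 0.1 fully open (bar at dock x = +50 mm); stays where it is left, about 2 N to move. A battery that is not fully home blocks it.
- phone: bystander: black phone lying flat, 150 x 72 x 9 mm, origin at its underside centre
- lens: bystander: black camera lens standing on end, 74 mm across, 75 mm high, origin at its underside centre
- bottle: bystander: drink bottle, 64 mm across, 190 mm high, origin at its underside centre
- padlock: bystander: brass padlock lying flat, body 30 x 50 x 22 mm with a steel shackle towards its x, origin at the underside centre of its body
Mind the look-alikes: they are no part of the job. Leave any red or turquoise look-alike of the battery alone.

How it is judged (in metres and radians):
On the way:
1. the battery stands upright, foot down and fully home in the socket's slot, let go, with the cover still open (z of battery in the frame of dock below 0.018 m and z of battery_top in the frame of dock above 0.1 m and angle between battery's own z axis and vertical below 0.12 rad and x of battery in the frame of bay between -0.008 and 0.008 m and y of battery in the frame of bay between -0.022 and 0.022 m and contact force between the fingers and battery below 0.2 N and value of joint cover above 0.05 m), for 0.2 s.
At the end, for the whole second after the job is handed in: The battery stands at rest in the socket's slot, foot down, within 6 mm of the slot floor, upright within 0.12 rad, and the dust cover is shut to within 8 mm (z of battery in the frame of dock below 0.018 m and z of battery_top in the frame of dock above 0.1 m and angle between battery's own z axis and vertical below 0.12 rad and x of battery in the frame of bay between -0.008 and 0.008 m and y of battery in the frame of bay between -0.022 and 0.022 m and angle between the y axis of battery and the y axis of dock, either way round below 0.15 rad and linear speed of battery below 0.02 m/s and value of joint cover below 0.008 m); the robot touches nothing.
It fails at once if the battery falls freely (faster than 0.5 m/s while the fingers do not touch it) (linear speed of battery above 0.5 m/s and contact force between the fingers and battery below 0.05 N).
It fails at once if a bystander is moved more than 30 mm (distance of any of phone, lens, bottle, padlock from where it was at the start of the episode above 0.03 m).
It also fails if it takes over 72 s, if anything falls off the work surface, if the arm or the gripper's body presses on something with over 40 N, if the wrist force passes 120 N, or if a joint passes its speed limit or range.

## Robot

A 6-joint arm with a two-finger parallel gripper is mounted at the origin on the work surface. World frame = base frame: x ahead of the robot, y to its left, z up, the work surface at z = 0. Lengths are in mm, angles in rad, forces in N, time in s.
With the tool pointing down it reaches from about 375 to 825 mm from the base axis. Payload 5.5 kg.
Tool frame: the origin (TCP) lies midway between the tips of the shut fingers; the grasp point (between the pads) lies ctrl.tcp_to_grasp behind it (ctrl.tcp_to_grasp is the distance from the TCP to the grasp point, in mm); z points along the fingers, y is the line along which they close (so a half turn about z gives the same grasp; the last joint's range is limited). The gripper opens to 85 mm and grips with 20 to 120 N. Pads are 22 mm wide; open, the fingers measure 114 mm over their backs; the gripper's body (76 mm by 85 mm) begins 54 mm behind the grasp point. The pads swing forward as they close: fully open they stand 13 mm farther back than shut.
Start: joints at [-1.284, 0.314, -0.047, 1.21, 0, 1.571], TCP at [169.727, -575.489, 231.299] pointing down, gripper open.
Joint ranges: [-2.67, 2.67], [-0.69, 1.73], [-1.03, 1.25], [-2.08, 2.16], [-1.42, 1.45], [-3.14, 3.14]. Speed limits (rad/s): [2.39, 2.39, 3.01, 3.14, 3.14, 3.14].

## Interface

Orientations are given as a 3x3 rotation matrix whose columns are the frame's x, y, z axes.
In Python, from plant import get_state, viewer, ticket, ctrl gives the robot as it stands. The module is installed in compiled form; this text tells all that it offers.
- The arm moves only by the shell command python3 -m pendant 'ROWS' [OPENING] [FORCE]. ROWS is JSON, one flat list of numbers, 6 for each row, row after row: the shift along the world's x, y, z each as a share of 20 mm, from -1 to 1, then the turn, a rotation vector about the world's x, y, z each as a share of 0.1 rad, from -1 to 1. A call has 1 to 12 rows; each row shifts and turns the commanded pose from where the row before left it; what a row does not reach is not made up. A row lasts 1/8 s, in which the tool goes at most 62.5 mm and 10.7 degrees, less where a joint would pass 70% of its speed; a pose out of reach is approached as far as the arm can. A call with a number of a shift or a turn outside -1 to 1 is refused whole. A call with a gripper value outside its range is refused whole. OPENING is the opening, from -1 (shut) to 1 (fully open), set as the call begins (- or left out, the last holds). The fingers move at their own pace and stop on an object; FORCE is the grip in N (left out, the last holds). Time passes only in rows, so rows that do not move let the fingers close. It gives the time, the measured TCP pose, the force, the opening and the grip force at its end, in the units of the state.
- get_state(): the state, without advancing time (a new reading comes with each control period).
- viewer.snapshot(name): name is "scene" or "top"; returns (picture, depth): 480x640x3 uint8, red, green, blue; 480x640 float32, mm along the optical axis (not along the pixel's ray), 0 where there is no reading.
- viewer.calibration(name): a dict with "K" (3x3 intrinsics, pixels), "distortion" ([k1, k2, p1, p2, k3] as OpenCV has them; the pictures are not rectified), "position" and "orientation" of the camera in the world. Camera axes: x right, y up, looking along -z (the intrinsics and any distortion apply to the point x, -y, -z); pixel columns grow to the right and rows downward; lengths in mm; the calibration is good to about 2 mm. A picture is of the moment at which its call begins. calibration takes no time and is no camera call.
- ticket.close_job(): hands the job in; it is judged then, once.
The state is a dict: "time": time; "joints": joint angles; "qd": joint speeds; "effort": joint torques, N m; "tcp_pos": TCP position; "tool_rot": TCP orientation; "contact_force": force on the tool from outside, world axes, zero at the start; "torque": the same for the moment, N m; "width": opening from 0.0 (shut) to 1.0 (fully open); "grasp_force": force on a finger pad.
Only numpy, scipy, OpenCV 4.12 (cv2) and the standard library are available. Lean on these libraries where they do the work, as an engineer would, in place of code of your own. Each camera call takes 0.05 s, during which the arm holds its last target. There are 200 camera calls.

## Working session

There is one attempt and no reset: what is moved stays moved. The work goes in short steps, Python scripts to look and compute and a shell command to move; the robot and the scene stay as the last step left them, time stands still between calls to the robot, and variables do not carry over. Pictures are saved under pics/ and viewed, at most 11 in all, crops included, and the job is handed in when it is done.

```bash
mkdir -p pics; cat > h.py <<'E'
import numpy as np,cv2
from plant import get_state,viewer,ticket,ctrl
def cloud(n):
    p,d=viewer.snapshot(n); c=viewer.calibration(n)
    K=np.array(c["K"],float);D=np.array(c["distortion"],float)
    v,u=np.mgrid[0:480,0:640]
    q=cv2.undistortPoints(np.stack([u.ravel(),v.ravel()],1).astype(np.float64)[:,None],K,D)[:,0]
    z=d.ravel()
    P=np.stack([q[:,0]*z,-q[:,1]*z,-z],1)@np.array(c["orientation"]).T+np.array(c["position"])
    P[z==0]=np.nan
    return p,d,P.reshape(480,640,3)
E
python3 - <<'E'
from h import *
for n in("top","scene"):
    p,d,P=cloud(n); cv2.imwrite(f"pics/{n}0.png",p[:,:,::-1]); np.savez(f"{n}0.npz",p=p,P=P)
    c=viewer.calibration(n);print(n,np.round(c["position"]),np.round(c["orientation"],2).tolist())
s=get_state();print(s,ctrl.tcp_to_grasp)
E
```

```text
top [ 326.   14. 1565.] [[0.02, 0.98, -0.19], [-1.0, 0.02, 0.0], [0.01, 0.19, 0.98]]
scene [1013. -499. 1135.] [[0.79, -0.52, 0.34], [0.62, 0.67, -0.42], [-0.01, 0.54, 0.84]]
{'time': 0.1, 'joints': array([-1.28401974e+00,  3.14111727e-01, -4.80082680e-02,  1.21018816e+00,
       -3.43460775e-05,  1.57080124e+00]), 'qd': array([-0.00044294, -0.00313135,  0.00354357,  0.00119909,  0.00021334,
       -0.00054294]), 'effort': array([-1.83344173e-05, -5.40767777e+01,  3.40539873e+01,  1.11665513e-02,
        1.91620927e-05,  1.20206079e-05]), 'tcp_pos': array([ 169.55658112, -574.99206048,  230.53410769]), 'tool_rot': array([[ 9.59162012e-01,  2.82856896e-01, -4.60581200e-04],
       [ 2.82857268e-01, -9.59160931e-01,  1.44036803e-03],
       [-3.43534630e-05, -1.51182504e-03, -9.99998857e-01]]), 'contact_force': array([-0.03514781, -0.249796  ,  0.18732792]), 'torque': array([ 0.02570992,  0.03622517, -0.0109352 ]), 'grasp_force': 0.0, 'width': 1.0040609113714247} 18.700000000000003
```

View pics/top0.png

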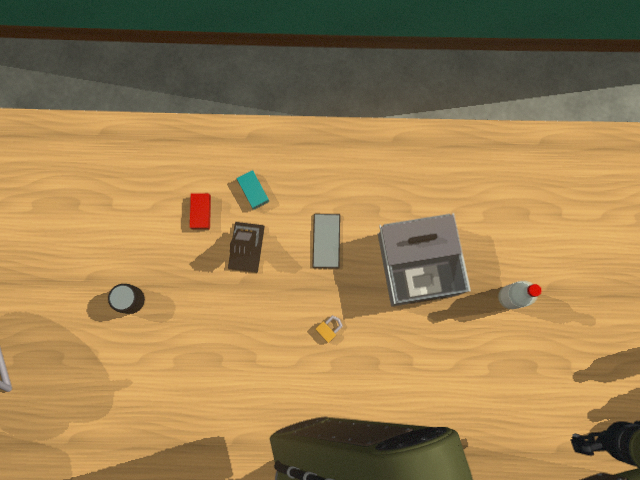

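View pics/scene0.png

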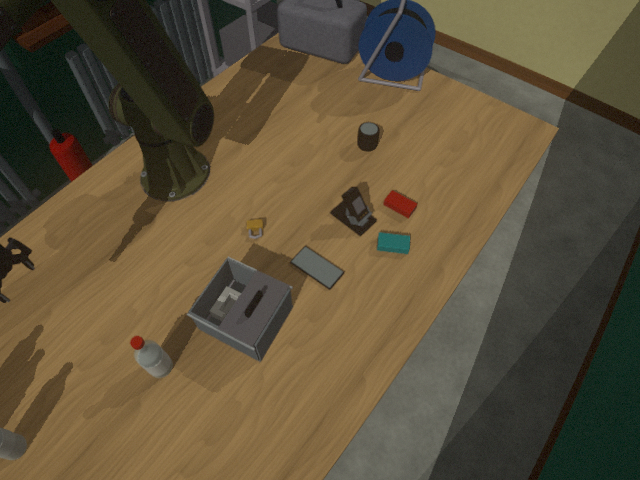

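The top view has the dock at about (425,258), with its cover bar at (423,239) and the white socket at (423,280). The holder with the battery is at (247,248), the phone at (326,241), the padlock at (329,328), the lens at (126,298) and the bottle at (520,294). Next I'll zoom in on the holder and the dock.

```bash
python3 - <<'E'
from h import *
T=np.load("top0.npz");S=np.load("scene0.npz")
a=cv2.resize(T["p"][210:285,215:280],None,fx=6,fy=6,interpolation=2)
b=cv2.resize(S["p"][180:240,325:385],None,fx=6,fy=6,interpolation=2)
c=cv2.resize(T["p"][205:310,375:475],None,fx=4,fy=4,interpolation=2)
w=np.zeros((460,800,3),np.uint8)
w[:450,:390]=a; w[:360,395:755]=b
cv2.imwrite("pics/c1.png",w[:,:,::-1]); cv2.imwrite("pics/c2.png",c[:,:,::-1])
P=T["P"]
print("top cradle (x,y,z) grid")
for v in range(218,276,3): print(v,[tuple(np.round(P[v,u]).astype(int).tolist()) for u in range(230,268,4)])
E
```

```text
top cradle (x,y,z) grid
218 [(674, 269, 3), (674, 258, 3), (675, 247, 2), (675, 237, 2), (675, 226, 4), (676, 215, 1), (677, 204, -1), (676, 193, 1), (677, 183, 0), (678, 172, -4)]
221 [(664, 267, 10), (669, 260, -8), (666, 246, 6), (667, 236, 3), (667, 225, 2), (668, 215, 1), (667, 203, 6), (669, 193, -2), (668, 182, 1), (670, 172, -6)]
224 [(658, 268, 3), (657, 257, 6), (657, 246, 8), (657, 235, 11), (656, 223, 15), (657, 213, 13), (657, 202, 14), (659, 193, 3), (662, 183, -11), (660, 171, 1)]
227 [(650, 268, -1), (649, 256, 8), (641, 240, 47), (641, 229, 47), (643, 220, 39), (647, 212, 18), (649, 202, 11), (649, 191, 13), (649, 180, 14), (651, 170, 7)]
230 [(642, 268, 0), (640, 256, 8), (632, 239, 52), (632, 228, 52), (633, 218, 46), (635, 209, 39), (636, 199, 36), (634, 187, 44), (642, 181, 7), (644, 171, 0)]
233 [(633, 267, 3), (622, 248, 58), (621, 236, 68), (621, 226, 66), (622, 216, 60), (623, 206, 59), (623, 196, 59), (628, 188, 33), (632, 179, 15), (635, 170, 3)]
236 [(624, 266, 7), (609, 243, 83), (610, 233, 84), (610, 223, 80), (612, 214, 74), (610, 203, 83), (615, 195, 6
[... 1485 characters left out ...]
 198, 12), (551, 187, 11), (553, 178, 1), (553, 167, 1)]
266 [(542, 261, 11), (542, 250, 11), (541, 239, 17), (542, 229, 13), (543, 219, 9), (542, 208, 15), (544, 198, 8), (543, 187, 11), (545, 177, 3), (547, 168, -10)]
269 [(534, 261, 11), (534, 250, 13), (535, 240, 9), (534, 228, 14), (535, 219, 9), (534, 207, 17), (535, 197, 12), (537, 188, -1), (536, 176, 8), (537, 166, 4)]
272 [(528, 263, -5), (527, 251, 4), (528, 241, 1), (527, 229, 4), (528, 219, 4), (528, 209, -1), (527, 197, 13), (529, 187, -1), (530, 177, -5), (530, 166, -4)]
275 [(519, 261, 1), (520, 251, -4), (519, 240, 3), (520, 229, 2), (520, 219, -4), (520, 208, 0), (521, 198, -2), (520, 187, 2), (521, 177, -2), (521, 166, 0)]
```

View pics/c1.png

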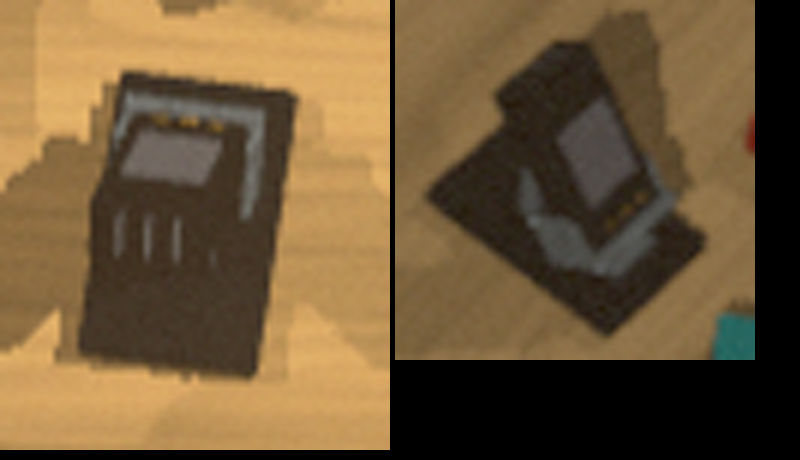

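View pics/c2.png

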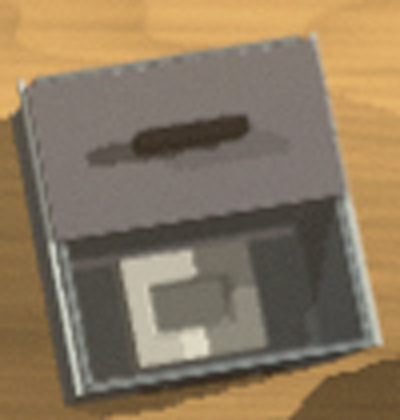

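```bash
cat >> h.py <<'E'
def ray(n,uv,z):
    c=viewer.calibration(n);uv=np.array(uv,float).reshape(-1,1,2)
    q=cv2.undistortPoints(uv,np.array(c["K"],float),np.array(c["distortion"],float))[:,0]
    d=np.c_[q[:,0],-q[:,1],-np.ones(len(q))]@np.array(c["orientation"]).T;o=np.array(c["position"])
    return o+d*((z-o[2])/d[:,2])[:,None]
def proj(n,X):
    c=viewer.calibration(n);Y=(np.array(X,float).reshape(-1,3)-c["position"])@np.array(c["orientation"])
    return cv2.projectPoints(Y*[1,-1,-1],np.zeros(3),np.zeros(3),np.array(c["K"],float),np.array(c["distortion"],float))[0][:,0]
E
python3 - <<'E'
from h import *
def c1(l,z):return np.round(ray("top",np.array(l)/6+[214.58,209.58],z),1)
def c2(l,z):return np.round(ray("top",np.array(l)/4+[374.6,204.6],z),1)
B=c1([(125,72),(297,93),(255,378),(80,352)],12);print("base",B.tolist(),B.mean(0))
print([np.linalg.norm(B[i]-B[(i+1)%4]).round(1) for i in range(4)])
ax=(B[0]+B[1]-B[2]-B[3]);print("yaw cradle x",np.arctan2(ax[1],ax[0]))
p=c2([(22,85),(315,38),(347,195),(58,243)],122);print("plate",p.tolist(),p.mean(0),[np.linalg.norm(p[i]-p[(i+1)%4]).round(1) for i in range(4)])
ax=(p[0]+p[1]-p[2]-p[3]);print("yaw",np.arctan2(ax[1],ax[0])); ay=p[0]+p[3]-p[1]-p[2];print(np.arctan2(-ay[0],ay[1]))
print("bar",c2([(132,152),(132,133),(248,115),(248,135)],150).tolist())
s=c2([(120,262),(140,367),(268,347)],42);print("sock",s.tolist(),np.linalg.norm(s[0]-s[1]),np.linalg.norm(s[1]-s[2]),(s[0]+s[2])/2)
s=c2([(150,287),(226,275),(234,325),(157,335)],42);print("slot",s.tolist(),s.mean(0))
s=c2([(78,395),(383,343)],115);print("rim -x corners",s.tolist(),np.linalg.norm(s[0]-s[1]))
# scene dock cover points from depth
for n in("top","scene"):
    D=np.load(n+"0.npz");P=D["P"].reshape(-1,3);C=D["p"].reshape(-1,3)
    m=(abs(P[:,2]-122)<9)&(P[:,0]>500)&(P[:,0]<760)&(P[:,1]<-100)&(P[:,1]>-380)
    print(n,cv2.minAreaRect(P[m][:,:2].astype(np.float32)),P[m][:,2].mean())
    m=(abs(P[:,2]-150)<10)&(P[:,0]>500)&(P[:,0]<760)&(P[:,1]<-100)&(P[:,1]>-380)
    print(n,"bar",m.sum(),cv2.minAreaRect(P[m][:,:2].astype(np.float32)))
    m=(abs(P[:,2]-42)<9)&(P[:,0]>450)&(P[:,0]<760)&(P[:,1]<-100)&(P[:,1]>-380)
    print(n,"sock",m.sum(),cv2.minAreaRect(P[m][:,:2].astype(np.float32)))
E
```

```text
base [[662.7, 252.5, 12.0], [654.7, 175.0, 12.0], [525.6, 188.4, 12.0], [535.6, 266.1, 12.0]] [594.65 220.5   12.  ]
[np.float64(77.9), np.float64(129.8), np.float64(78.3), np.float64(127.8)]
yaw cradle x -0.10499884534915953
plate [[635.7, -127.0, 122.0], [669.8, -310.7, 122.0], [570.3, -328.5, 122.0], [536.3, -149.5, 122.0]] [ 603.025 -228.925  122.   ] [np.float64(186.8), np.float64(101.1), np.float64(182.2), np.float64(101.9)]
yaw 0.19990811737672495
0.185597637880643
bar [[589.3, -191.5, 150.0], [601.1, -191.6, 150.0], [613.9, -262.6, 150.0], [601.4, -262.4, 150.0]]
sock [[536.4, -198.9, 42.0], [468.3, -211.4, 42.0], [483.1, -294.1, 42.0]] 69.23770649003328 84.01386790286472 [ 509.75 -246.5    42.  ]
slot [[520.4, -218.3, 42.0], [529.3, -267.7, 42.0], [496.8, -272.4, 42.0], [489.3, -222.5, 42.0]] [ 508.95  -245.225   42.   ]
rim -x corners [[443.5, -162.4, 115.0], [479.6, -350.0, 115.0]] 191.0418017084219
top ((570.9196166992188, -235.17611694335938), (176.1667938232422, 192.41717529296875), 10.341727256774902) 121.39943346432192
top bar 146 ((602.4075927734375, -228.12767028808594), (12.916903495788574, 69.85509490966797), 10.04281234741211)
top sock 833 ((553.202392578125, -236.77828979492188), (194.43423461914062, 178.8052978515625), 10.322919845581055)
scene ((572.255126953125, -239.90020751953125), (177.72683715820312, 192.8839874267578), 10.025801658630371) 120.81794583928682
scene bar 150 ((603.90869140625, -233.772705078125), (13.48351764678955, 69.68949127197266), 10.80772590637207)
scene sock 782 ((561.5995483398438, -243.9257354736328), (200.07872009277344, 179.89125061035156), 10.291205406188965)
```

```bash
python3 - <<'E'
from h import *
S=np.load("scene0.npz")
c=cv2.resize(S["p"][250:365,180:300],None,fx=5,fy=5,interpolation=2)
cv2.imwrite("pics/c3.png",c[:,:,::-1])
E
```

```text
(no output)
```

View pics/c3.png

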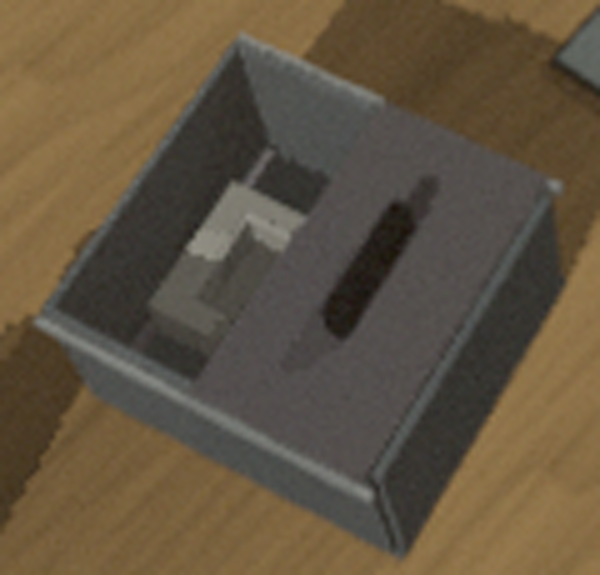

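The crops show the battery leaning towards the robot (world -x), and the white socket in the near bay with its slot clear. The base sides measure 78 and 129 mm against 80 and 130 given, the plate 185 x 101.5 mm against 184 x 100, and the socket 69 x 84 mm against 70 x 84. All of these agree. Moving now.

```bash
python3 -m pendant '[0.6,1,0.1,0,0,-0.327,0.6,1,0.1,0,0,-0.327,0.6,1,0.1,0,0,-0.327,0.6,1,0.1,0,0,-0.327,0.6,1,0.1,0,0,-0.327,0.6,1,0.1,0,0,-0.327,0.6,1,0.1,0,0,-0.327,0.6,1,0.1,0,0,-0.327,0.6,1,0.1,0,0,-0.327,0.6,1,0.1,0,0,-0.327,0.6,1,0.1,0,0,-0.327,0.6,1,0.1,0,0,-0.327]' 1 &&
python3 -m pendant '[0.6,1,0,0,0,0,0.6,1,0,0,0,0,0.6,1,0,0,0,0,0.6,1,0,0,0,0,0.6,1,0,0,0,0,0.6,1,0,0,0,0,0.6,1,0,0,0,0,0.6,1,0,0,0,0,0.6,1,0,0,0,0,0.6,1,0,0,0,0,0.6,1,0,0,0,0,0.6,1,0,0,0,0]' &&
python3 -m pendant '[0.3,1,-0.2,-0.053,-0.506,0,0.3,1,-0.2,-0.053,-0.506,0,0.3,1,-0.2,-0.053,-0.506,0,0.3,1,-0.2,-0.053,-0.506,0,0.3,1,-0.2,-0.053,-0.506,0,0.3,1,-0.2,-0.053,-0.506,0,0.3,1,-0.2,-0.053,-0.506,0,0.3,1,-0.2,-0.053,-0.506,0,0.3,1,-0.2,-0.053,-0.506,0,0.3,1,-0.2,-0.053,-0.506,0,0.3,1,-0.2,-0.053,-0.506,0,0.3,1,-0.2,-0.053,-0.506,0]'
```

```text
time: 1.6
tcp_pos: [313.9, -334.6, 255.1]
tool_rot: [[0.994, -0.107, -0.0], [-0.107, -0.994, 0.0], [-0.0, -0.0, -1.0]]
contact_force: [-1.1, 0.3, 0.7]
width: 0.998
grasp_force: 0.0
time: 3.1
tcp_pos: [457.8, -94.7, 255.0]
tool_rot: [[0.994, -0.105, -0.001], [-0.105, -0.994, 0.0], [-0.001, -0.0, -1.0]]
contact_force: [0.7, -0.3, -0.7]
width: 0.997
grasp_force: 0.0
time: 4.6
tcp_pos: [526.6, 31.6, 206.9]
tool_rot: [[0.819, 0.06, 0.571], [0.045, -0.998, 0.04], [0.573, -0.007, -0.82]]
contact_force: [-0.9, -0.1, -0.2]
width: 0.999
grasp_force: 0.0
```

```bash
python3 -m pendant '[0.03,0.82,-0.18,0,0,-0.145,0.03,0.82,-0.18,0,0,-0.145,0.03,0.82,-0.18,0,0,-0.145,0.03,0.82,-0.18,0,0,-0.145,0.03,0.82,-0.18,0,0,-0.145,0.03,0.82,-0.18,0,0,-0.145,0.03,0.82,-0.18,0,0,-0.145,0.03,0.82,-0.18,0,0,-0.145,0.03,0.82,-0.18,0,0,-0.145,0.03,0.82,-0.18,0,0,-0.145,0.03,0.82,-0.18,0,0,-0.145,0.03,0.82,-0.18,0,0,-0.145]'
cat > rv.py <<'E'
import sys
from h import *
from scipy.spatial.transform import Rotation as R
def need(pos,yaw,tilt):
    """shift mm and rotvec to reach TCP pos with tool yaw and forward tilt"""
    s=get_state(); base=R.from_euler('z',yaw)*R.from_euler('y',-tilt)*R.from_matrix([[1,0,0],[0,-1,0],[0,0,-1]])
    return np.round(np.array(pos)-s["tcp_pos"],1),np.round((base*R.from_matrix(s["tool_rot"]).inv()).as_rotvec(),4)
E
python3 - <<'E'
from rv import *
print(need([534.4,226.8,164],-.105,.611),get_state()["joints"].round(2))
p,d,P=cloud("top");cv2.imwrite("pics/x.png",p[:,:,::-1])
E
```

```text
time: 6.1
tcp_pos: [548.0, 68.8, 163.9]
tool_rot: [[0.815, 0.125, 0.566], [0.095, -0.992, 0.082], [0.572, -0.013, -0.82]]
contact_force: [0.2, 0.1, -0.3]
width: 1.003
grasp_force: 0.0
(array([-1.36e+01,  1.58e+02,  1.00e-01]), array([-0.0126, -0.0024, -0.2304])) [ 0.12 -0.16 -0.93  0.19  0.02  3.14]
```

The last joint is at its limit of 3.14 rad, so I'll use the half-turned grasp instead.

```bash
cat >> rv.py <<'E'
def need2(pos,yaw,tilt):
    s=get_state(); base=R.from_euler('z',yaw)*R.from_euler('y',-tilt)*R.from_matrix([[-1,0,0],[0,1,0],[0,0,-1]])
    return np.round(np.array(pos)-s["tcp_pos"],1),np.round((base*R.from_matrix(s["tool_rot"]).inv()).as_rotvec(),4)
E
python3 -c "
from rv import *
print(need2([534.4,226.8,164],-.105,.611))"
```

```text
(array([-13.5, 157.7,   0.6]), array([-1.7014, -0.0332,  2.4217]))
```

```bash
python3 -m pendant '[-0.03,0.33,0.1,-0.68,-0.013,0.969,-0.03,0.33,0.1,-0.68,-0.013,0.969,-0.03,0.33,0,-0.68,-0.013,0.969,-0.03,0.33,0,-0.68,-0.013,0.969,-0.03,0.33,0,-0.68,-0.013,0.969,-0.03,0.33,0,-0.68,-0.013,0.969,-0.03,0.33,0,-0.68,-0.013,0.969,-0.03,0.33,0,-0.68,-0.013,0.969,-0.03,0.33,0,-0.68,-0.013,0.969,-0.03,0.33,0,-0.68,-0.013,0.969,-0.03,0.33,0,-0.68,-0.013,0.969,-0.03,0.33,0,-0.68,-0.013,0.969]' &&
python3 -m pendant '[-0.03,0.33,0,-0.68,-0.013,0.969,-0.03,0.33,0,-0.68,-0.013,0.969,-0.03,0.33,0,-0.68,-0.013,0.969,-0.03,0.33,0,-0.68,-0.013,0.969,-0.03,0.33,0,-0.68,-0.013,0.969,-0.03,0.33,0,-0.68,-0.013,0.969,-0.03,0.33,0,-0.68,-0.013,0.969,-0.03,0.33,0,-0.68,-0.013,0.969,-0.03,0.33,0,-0.68,-0.013,0.969,-0.03,0.33,0,-0.68,-0.013,0.969,-0.03,0.33,0,-0.68,-0.013,0.969,-0.03,0.33,0,-0.68,-0.013,0.969]'
python3 -c "
from rv import *
print(need2([534.4,226.8,164],-.105,.611),get_state()['joints'].round(2))"
```

```text
time: 7.65
tcp_pos: [540.7, 148.1, 168.1]
tool_rot: [[0.036, 0.856, 0.515], [0.999, -0.05, 0.014], [0.037, 0.514, -0.857]]
contact_force: [0.4, -0.3, -0.2]
width: 1.002
grasp_force: 0.0
time: 9.15
tcp_pos: [533.4, 227.4, 168.1]
tool_rot: [[-0.803, 0.198, 0.563], [0.2, 0.978, -0.059], [-0.562, 0.065, -0.825]]
contact_force: [0.6, 0.3, -0.1]
width: 1.002
grasp_force: 0.0
(array([ 1. , -0.6, -4.1]), array([-0.0666, -0.0028,  0.094 ])) [ 0.62 -0.02 -0.77  0.34 -0.38  0.74]
```

```bash
python3 -m pendant '[0.05,-0.03,-0.2,-0.67,-0.03,0.94,0.52,-0.055,-0.75,0,0,0,0.52,-0.055,-0.75,0,0,0,0.52,-0.055,-0.75,0,0,0,0.52,-0.055,-0.75,0,0,0,0.52,-0.055,-0.75,0,0,0,0.52,-0.055,-0.75,0,0,0,0,0,0,0,0,0]'
python3 -c "
from rv import *
print(need2([597.1,220.2,73.7],-.105,.611))
for n,(a,b,c,d) in dict(top=(200,300,195,305),scene=(140,250,290,420)).items():
    p,_,_=cloud(n);cv2.imwrite('pics/g_%s.png'%n,cv2.resize(p[a:b,c:d],None,fx=4,fy=4,interpolation=2)[:,:,::-1])
a=cv2.imread('pics/g_top.png');b=cv2.imread('pics/g_scene.png');h=max(len(a),len(b));f=lambda i:cv2.copyMakeBorder(i,0,h-len(i),0,0,0);o=np.hstack([f(a),f(b)]);cv2.imwrite('pics/g.png',cv2.resize(o,None,fx=.8,fy=.8));print(o.shape)
"
```

```text
time: 10.15
tcp_pos: [596.4, 219.3, 72.7]
tool_rot: [[-0.815, 0.109, 0.569], [0.089, 0.994, -0.062], [-0.572, 0.001, -0.82]]
contact_force: [0.2, -0.4, 1.2]
width: 0.997
grasp_force: 0.0
(array([0.7, 0.9, 1. ]), array([-0.0007, -0.0017,  0.0038]))
(440, 960, 3)
```

View pics/g.png

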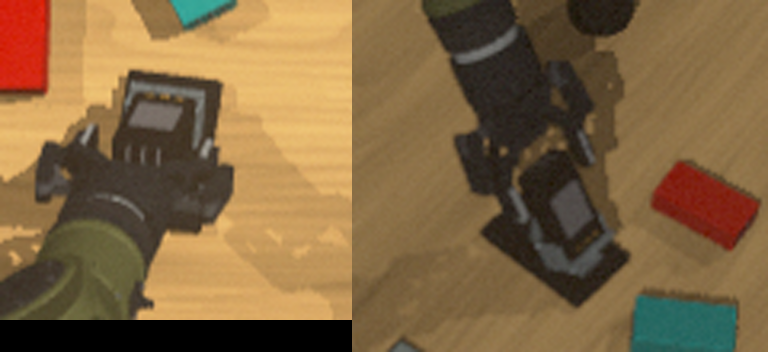

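The fingers straddle the battery on its narrow sides, with the pads around its upper half. Closing, then drawing it out along its axis.

```bash
python3 -m pendant '[0,0,0,0,0,0,0,0,0,0,0,0,0,0,0,0,0,0,0,0,0,0,0,0,0,0,0,0,0,0,0,0,0,0,0,0,0,0,0,0,0,0]' -1 60 &&
python3 -m pendant '[-0.28,0.03,0.41,0,0,0,-0.28,0.03,0.41,0,0,0,-0.28,0.03,0.41,0,0,0,-0.28,0.03,0.41,0,0,0,-0.28,0.03,0.41,0,0,0,-0.28,0.03,0.41,0,0,0,0,0,0,0,0,0]'
```

```text
time: 11.12
tcp_pos: [596.9, 220.1, 75.0]
tool_rot: [[-0.814, 0.108, 0.571], [0.09, 0.994, -0.06], [-0.574, 0.002, -0.819]]
contact_force: [-4.1, -1.3, 6.7]
width: 0.578
grasp_force: 60.9
time: 12.0
tcp_pos: [562.5, 223.6, 123.6]
tool_rot: [[-0.815, 0.107, 0.57], [0.089, 0.994, -0.06], [-0.573, 0.002, -0.819]]
contact_force: [-0.7, 0.4, -2.4]
width: 0.577
grasp_force: 63.3
```

```bash
python3 -m pendant '[-0.2,0,0.5,0.053,0.506,0,-0.2,0,0.5,0.053,0.506,0,-0.2,0,0.5,0.053,0.506,0,-0.2,0,0.5,0.053,0.506,0,-0.2,0,0.5,0.053,0.506,0,-0.2,0,0.5,0.053,0.506,0,-0.2,0,0.5,0.053,0.506,0,-0.2,0,0.5,0.053,0.506,0,-0.2,0,0.5,0.053,0.506,0,-0.2,0,0.5,0.053,0.506,0,-0.2,0,0.5,0.053,0.506,0,-0.2,0,0.5,0.053,0.506,0]' && python3 -m pendant '[0,-0.98,0,0,0,0.12,0,-0.98,0,0,0,0.12,0,-0.98,0,0,0,0.12,0,-0.98,0,0,0,0.12,0,-0.98,0,0,0,0.12,0,-0.98,0,0,0,0.12,0,-0.98,0,0,0,0.12,0,-0.98,0,0,0,0.12,0,-0.98,0,0,0,0.12,0,-0.98,0,0,0,0.12,0,-0.98,0,0,0,0.12,0,-0.98,0,0,0,0.12]' && python3 -m pendant '[0,-0.98,0,0,0,0.12,0,-0.98,0,0,0,0.12,0,-0.98,0,0,0,0.12,0,-0.98,0,0,0,0.12,0,-0.98,0,0,0,0.12,0,-0.98,0,0,0,0.12,0,-0.98,0,0,0,0.12,0,-0.98,0,0,0,0.12,0,-0.98,0,0,0,0.12,0,-0.98,0,0,0,0.12,0,-0.9,0,0,0,0.12,0,-0.5,0,0,0,0.12]'
python3 -c "
from rv import *
print(need2([509.5,-246.3,220],.184,0),get_state()['joints'].round(2))
p,_,P=cloud('scene');np.savez('s1.npz',p=p,P=P);q,_,P=cloud('top');np.savez('t1.npz',p=q,P=P)
a=p[170:370,170:330];b=q[190:320,360:480]
a=cv2.resize(a,(400,500));b=cv2.resize(b,(400,433));o=np.zeros((500,800,3),np.uint8);o[:,:400]=a;o[:433,400:]=b
cv2.imwrite('pics/h1.png',o[:,:,::-1])"
```

```text
time: 13.5
tcp_pos: [515.0, 223.3, 243.0]
tool_rot: [[-0.994, 0.108, -0.002], [0.108, 0.994, -0.001], [0.002, -0.001, -1.0]]
contact_force: [-0.1, -0.5, -2.7]
width: 0.581
grasp_force: 63.3
time: 15.0
tcp_pos: [515.0, -12.5, 242.7]
tool_rot: [[-0.999, -0.036, -0.0], [-0.036, 0.999, -0.001], [0.0, -0.001, -1.0]]
contact_force: [-0.2, 0.0, -2.4]
width: 0.579
grasp_force: 63.5
time: 16.5
tcp_pos: [515.0, -236.6, 242.6]
tool_rot: [[-0.984, -0.178, -0.0], [-0.178, 0.984, -0.001], [0.0, -0.001, -1.0]]
contact_force: [-0.8, 0.3, -3.4]
width: 0.577
grasp_force: 63.4
(array([ -5.5,  -9.7, -22.6]), array([ 0.0005, -0.0002,  0.0048])) [-0.43  0.25 -0.11  1.21 -0.   -0.61]
```

View pics/h1.png

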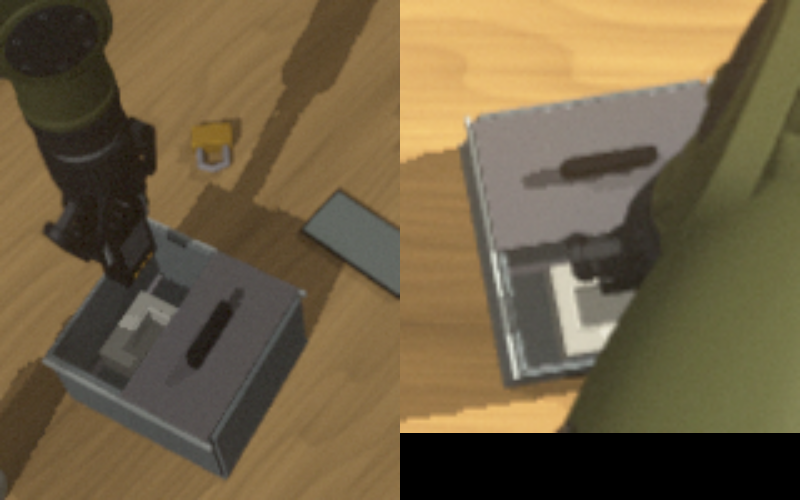

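The battery hangs upright over the bay with its gold contacts on the dock +x side. Next I'll measure the battery and the socket in the same scene camera, so that calibration error cancels.

```bash
python3 - <<'E'
from rv import *
ex=np.array([np.cos(.184),np.sin(.184)]);ey=np.array([-ex[1],ex[0]])
s=get_state();t=s["tcp_pos"]
def loc(X):X=np.atleast_2d(X);d=X[:,:2]-t[:2];return np.c_[d@ex,d@ey,X[:,2]]
D=np.load("s1.npz");P=D["P"].reshape(-1,3);L=loc(P)
m=(L[:,2]>200)&(L[:,2]<235)&(abs(L[:,0])<40)&(abs(L[:,1])<40)
for lo in range(180,250,8):
    k=(L[:,2]>=lo)&(L[:,2]<lo+8)&(abs(L[:,0])<40)&(abs(L[:,1])<20)
    print(lo,k.sum(),"x med",np.median(L[k,0]).round(1) if k.any() else'', )
k=(abs(L[:,0])<40)&(abs(L[:,1])<32)&(L[:,2]>150);print("min z",np.sort(L[k,2])[:8].round(1))
c3=lambda l,z:ray("scene",np.array(l)/5+[179.6,249.6],z)
print("sock -x corners +y,-y",loc(c3([(232,182),(150,305)],42)).round(1).tolist())
print("slot -x corners",loc(c3([(250,215),(200,298)],42)).round(1).tolist())
print("rim inner? -x corners",loc(c3([(240,38),(40,320)],115)).round(1).tolist())
print("+x corners",loc(c3([(555,187),(373,490)],115)).round(1).tolist())
print("predicted box px of battery foot corners (x14,y25,z=192..200)")
for z in(190,195):
  print(z,proj("scene",[list(t[:2]+a*ex+b*ey)+[z] for a in(14,-14) for b in(-25,25)]).round(1).tolist())
o=cv2.resize(D["p"][245:345,180:280],None,fx=6,fy=6,interpolation=cv2.INTER_CUBIC);cv2.imwrite("pics/h2.png",o[:,:,::-1])
E
```

```text
180 0 x med 
188 6 x med 12.7
196 22 x med 13.4
204 23 x med 13.3
212 22 x med 13.3
220 20 x med 13.4
228 24 x med 13.4
236 24 x med 13.7
244 23 x med 13.5
min z [192.8 192.9 194.1 194.2 194.2 194.9 195.2 195.8]
sock -x corners +y,-y [[-41.8, 27.9, 42.0], [-40.2, -55.2, 42.0]]
slot -x corners [[-21.6, 15.5, 42.0], [-18.3, -39.0, 42.0]]
rim inner? -x corners [[-54.1, 77.7, 115.0], [-53.0, -107.9, 115.0]]
+x corners [[141.1, 77.7, 115.0], [142.6, -104.7, 115.0]]
predicted box px of battery foot corners (x14,y25,z=192..200)
190 [[222.2, 285.0], [233.5, 268.9], [212.7, 280.2], [224.1, 264.3]]
195 [[221.9, 284.0], [233.2, 267.9], [212.3, 279.2], [223.7, 263.3]]
```

View pics/h2.png

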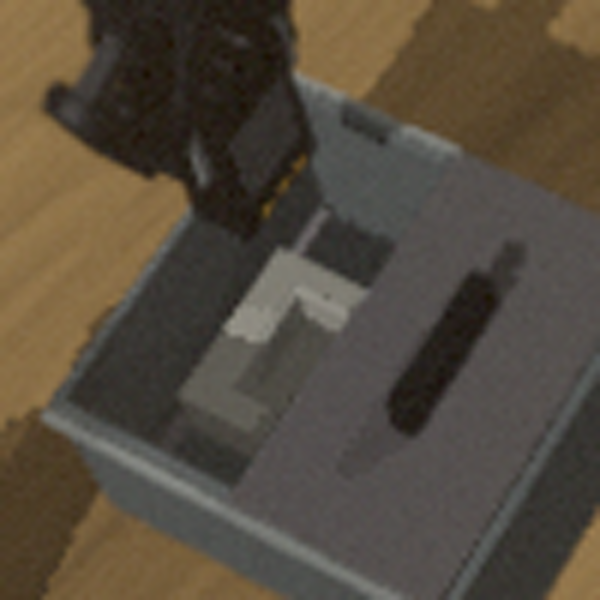

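```bash
python3 -m pendant '[-0.15,-0.65,0,0,0,0.048,0,0,-0.65,0,0,0,0,0,-0.65,0,0,0,0,0,-0.65,0,0,0,0,0,-0.65,0,0,0,0,0,-0.65,0,0,0,0,0,-0.65,0,0,0,0,0,-0.65,0,0,0,0,0,-0.65,0,0,0,0,0,-0.65,0,0,0,0,0,-0.65,0,0,0,0,0,-0.5,0,0,0]' &&python3 -m pendant '[0,0,-0.1,0,0,0,0,0,-0.1,0,0,0,0,0,-0.1,0,0,0,0,0,-0.1,0,0,0,0,0,0,0,0,0]'
python3 - <<'E'
from rv import *
ex=np.array([np.cos(.184),np.sin(.184)]);ey=np.array([-ex[1],ex[0]])
s=get_state();t=s["tcp_pos"];print(s["contact_force"].round(1),s["torque"].round(2),t)
p,_,P=cloud("scene");cv2.imwrite("pics/h3.png",cv2.resize(p[255:345,180:280],None,fx=6,fy=6,interpolation=cv2.INTER_CUBIC)[:,:,::-1])
E
```

```text
time: 18.1
tcp_pos: [512.0, -248.7, 102.4]
tool_rot: [[-0.983, -0.183, 0.0], [-0.183, 0.983, -0.0], [-0.0, -0.001, -1.0]]
contact_force: [-0.5, 0.2, -2.7]
width: 0.581
grasp_force: 63.4
time: 18.73
tcp_pos: [512.1, -248.8, 95.3]
tool_rot: [[-0.983, -0.183, 0.001], [-0.183, 0.983, -0.001], [-0.0, -0.001, -1.0]]
contact_force: [0.6, 0.7, -3.0]
width: 0.579
grasp_force: 63.4
[ 0.6  0.7 -3. ] [ 0.02 -0.06  0.05] [ 512.14001419 -248.76513404   95.29935453]
```

View pics/h3.png

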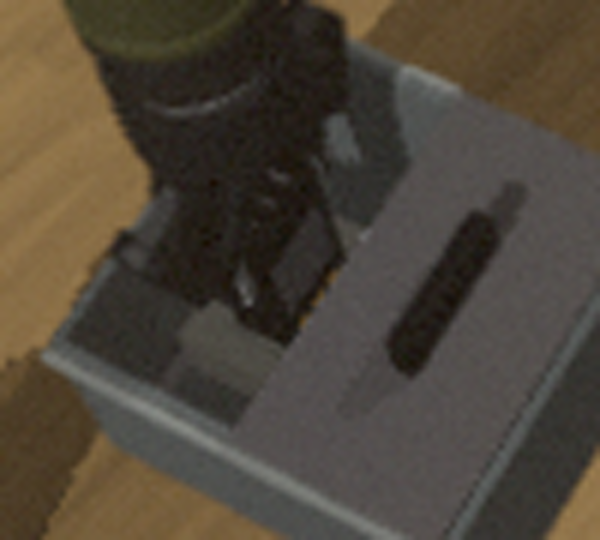

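The foot sits just above the slot and the corners line up to about 2 mm. Lowering in small steps while watching the force.

```bash
python3 -m pendant '[0,0,-0.1,0,0,0,0,0,-0.1,0,0,0]' && python3 -m pendant '[0,0,-0.1,0,0,0,0,0,-0.1,0,0,0]'; python3 -m pendant '[0,0,-0.05,0,0,0]'
```

```text
time: 19.02
tcp_pos: [512.2, -248.8, 91.2]
tool_rot: [[-0.983, -0.183, 0.001], [-0.183, 0.983, -0.001], [-0.001, -0.001, -1.0]]
contact_force: [-0.2, 0.3, -2.3]
width: 0.58
grasp_force: 63.4
time: 19.27
tcp_pos: [512.2, -248.8, 87.1]
tool_rot: [[-0.983, -0.183, 0.001], [-0.183, 0.983, -0.001], [-0.0, -0.001, -1.0]]
contact_force: [0.0, 0.1, -2.8]
width: 0.578
grasp_force: 63.4
time: 19.4
tcp_pos: [512.1, -248.8, 86.1]
tool_rot: [[-0.983, -0.183, 0.0], [-0.183, 0.983, -0.001], [-0.0, -0.001, -1.0]]
contact_force: [0.2, 0.5, -2.9]
width: 0.58
grasp_force: 63.4
```

```bash
python3 -m pendant '[0,0,-0.1,0,0,0,0,0,-0.1,0,0,0]' && python3 -m pendant '[0,0,-0.1,0,0,0,0,0,-0.1,0,0,0]'; python3 -m pendant '[0,0,-0.1,0,0,0,0,0,-0.1,0,0,0]'
```

```text
time: 19.65
tcp_pos: [512.2, -248.8, 82.2]
tool_rot: [[-0.983, -0.183, 0.001], [-0.183, 0.983, -0.001], [-0.001, -0.001, -1.0]]
contact_force: [-0.3, -0.1, -2.8]
width: 0.577
grasp_force: 63.4
time: 19.9
tcp_pos: [512.2, -248.8, 78.2]
tool_rot: [[-0.983, -0.183, 0.001], [-0.183, 0.983, -0.001], [-0.001, -0.001, -1.0]]
contact_force: [-0.5, -0.4, -2.9]
width: 0.582
grasp_force: 63.4
time: 20.15
tcp_pos: [512.2, -248.8, 74.2]
tool_rot: [[-0.983, -0.183, 0.001], [-0.183, 0.983, -0.001], [-0.001, -0.001, -1.0]]
contact_force: [-0.4, -0.1, -2.0]
width: 0.577
grasp_force: 63.4
```

It is entering the slot without contact. Continuing to the slot floor.

```bash
python3 -m pendant '[0,0,-0.1,0,0,0,0,0,-0.1,0,0,0,0,0,-0.1,0,0,0,0,0,-0.1,0,0,0]' && python3 -m pendant '[0,0,-0.06,0,0,0,0,0,-0.06,0,0,0]'; python3 -m pendant '[0,0,-0.06,0,0,0,0,0,-0.06,0,0,0]';  python3 -m pendant '[0,0,-0.04,0,0,0]'
```

```text
time: 20.65
tcp_pos: [512.2, -248.8, 66.2]
tool_rot: [[-0.983, -0.183, 0.001], [-0.183, 0.983, -0.001], [-0.001, -0.001, -1.0]]
contact_force: [0.2, -0.3, -2.1]
width: 0.582
grasp_force: 63.4
time: 20.9
tcp_pos: [512.2, -248.8, 63.9]
tool_rot: [[-0.983, -0.183, 0.001], [-0.183, 0.983, -0.001], [-0.001, -0.001, -1.0]]
contact_force: [-0.2, 0.2, -2.6]
width: 0.577
grasp_force: 63.4
time: 21.15
tcp_pos: [512.4, -248.9, 62.7]
tool_rot: [[-0.983, -0.183, 0.001], [-0.183, 0.983, -0.001], [-0.001, -0.001, -1.0]]
contact_force: [-3.9, 1.6, 14.8]
width: 0.575
grasp_force: 65.4
time: 21.28
tcp_pos: [512.5, -248.8, 62.6]
tool_rot: [[-0.983, -0.183, 0.002], [-0.183, 0.983, -0.001], [-0.001, -0.001, -1.0]]
contact_force: [-5.4, 2.2, 19.3]
width: 0.576
grasp_force: 65.8
```

```bash
python3 -m pendant '[0,0,0.04,0,0,0,0,0,0,0,0,0]' && python3 -m pendant '[0,0,0,0,0,0,0,0,0,0,0,0,0,0,0,0,0,0,0,0,0,0,0,0]' 0.6 && python3 -m pendant '[0,0,0.3,0,0,0,0,0,0.4,0,0,0,0,0,0.6,0,0,0,0,0,1,0,0,0,0,0,1,0,0,0,0,0,1,0,0,0,0,0,1,0,0,0,0,0,1,0,0,0]'
python3 - <<'E'
from rv import *
p,_,P=cloud("scene");a=cv2.resize(p[240:360,180:300],(480,480));print()
m=(P[...,0]>470)&(P[...,0]<545)&(P[...,1]>-290)&(P[...,1]<-205)&(P[...,2]>60)&(P[...,2]<125)
print(m.sum(),np.percentile(P[m][:,2],[50,80,95]).round(1))
cv2.imwrite("pics/h4.png",a[:,:,::-1])
E
```

```text
time: 21.52
tcp_pos: [512.4, -248.9, 62.7]
tool_rot: [[-0.983, -0.183, 0.001], [-0.183, 0.983, -0.001], [-0.001, -0.001, -1.0]]
contact_force: [-2.8, 2.1, 8.6]
width: 0.582
grasp_force: 64.5
time: 22.02
tcp_pos: [512.2, -248.8, 61.4]
tool_rot: [[-0.983, -0.183, 0.001], [-0.183, 0.983, -0.001], [-0.0, -0.001, -1.0]]
contact_force: [-0.1, 0.7, 0.4]
width: 0.801
grasp_force: 0.0
time: 23.02
tcp_pos: [512.4, -248.9, 189.2]
tool_rot: [[-0.983, -0.183, 0.002], [-0.183, 0.983, -0.001], [-0.001, -0.001, -1.0]]
contact_force: [0.1, -0.0, -0.2]
width: 0.8
grasp_force: 0.0

375 [102.9 107.1 109.1]
```

View pics/h4.png

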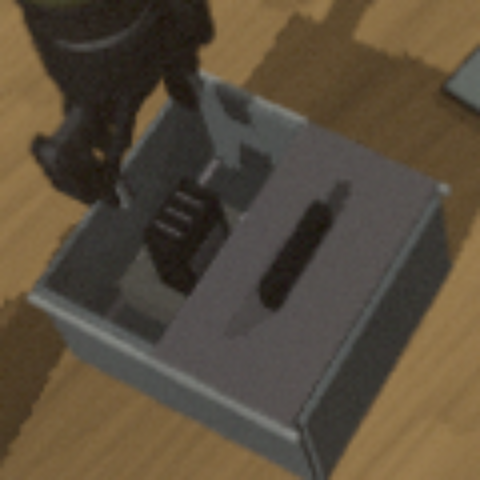

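The scene view shows the battery standing in the socket, with its top at about 107 mm, which is home, and the fingers clear. Next I'll shut the fingers, go over the bar and come down on its far side.

```bash
python3 -m pendant '[0.89,0.166,0.1,0,0,0,0.89,0.166,0,0,0,0,0.89,0.166,0,0,0,0,0.89,0.166,0,0,0,0,0.89,0.166,0,0,0,0,0.89,0.166,0,0,0,0,0.89,0.166,0,0,0,0,0.89,0.166,0,0,0,0]' -1 30 && python3 -m pendant '[0,0,-0.7,0,0,0,0,0,-0.7,0,0,0,0,0,-0.7,0,0,0,0,0,-0.7,0,0,0,0,0,0,0,0,0]' && python3 -m pendant '[-0.49,-0.091,0,0,0,0,-0.49,-0.091,0,0,0,0,-0.49,-0.091,0,0,0,0,-0.49,-0.091,0,0,0,0]'
```

```text
time: 24.08
tcp_pos: [655.2, -222.1, 189.7]
tool_rot: [[-0.983, -0.183, 0.001], [-0.183, 0.983, -0.001], [-0.001, -0.001, -1.0]]
contact_force: [-0.2, 0.4, 0.7]
width: 0.003
grasp_force: 0.0
time: 24.7
tcp_pos: [653.2, -222.0, 131.7]
tool_rot: [[-0.983, -0.183, -0.002], [-0.183, 0.983, 0.0], [0.002, 0.001, -1.0]]
contact_force: [-0.4, -1.0, 0.5]
width: -0.003
grasp_force: 0.0
time: 25.2
tcp_pos: [615.1, -229.7, 134.0]
tool_rot: [[-0.983, -0.183, 0.002], [-0.183, 0.983, -0.001], [-0.002, -0.001, -1.0]]
contact_force: [1.7, -1.4, 0.1]
width: -0.001
grasp_force: 0.9
```

```bash
python3 -m pendant '[-0.49,-0.091,0,0,0,0,-0.49,-0.091,0,0,0,0,-0.49,-0.091,0,0,0,0,-0.49,-0.091,0,0,0,0,-0.49,-0.091,0,0,0,0,-0.49,-0.091,0,0,0,0,-0.49,-0.091,0,0,0,0,-0.49,-0.091,0,0,0,0]' && python3 -m pendant '[-0.15,-0.03,0,0,0,0,-0.15,-0.03,0,0,0,0]' && python3 -m pendant '[-0.1,-0.02,0,0,0,0]'
```

```text
time: 26.2
tcp_pos: [536.4, -244.3, 133.5]
tool_rot: [[-0.983, -0.183, 0.001], [-0.183, 0.983, -0.001], [-0.001, -0.001, -1.0]]
contact_force: [1.8, -0.5, -0.3]
width: -0.002
grasp_force: 0.9
time: 26.45
tcp_pos: [530.8, -245.2, 133.4]
tool_rot: [[-0.983, -0.183, 0.001], [-0.183, 0.983, -0.0], [-0.001, -0.0, -1.0]]
contact_force: [1.5, -0.0, 0.4]
width: -0.003
grasp_force: 0.8
time: 26.58
tcp_pos: [528.9, -245.5, 133.4]
tool_rot: [[-0.983, -0.183, 0.001], [-0.183, 0.983, -0.0], [-0.001, -0.001, -1.0]]
contact_force: [1.9, 0.7, 0.4]
width: 0.007
grasp_force: 0.8
```

Still sliding freely; going on in 2 mm steps until it stops.

```bash
for i in 1; do python3 -m pendant '[-0.1,-0.02,0,0,0,0]'; python3 -m pendant '[-0.1,-0.02,0,0,0,0]'; python3 -m pendant '[-0.1,-0.02,0,0,0,0]'; done | grep -E "tcp_pos|contact"
```

```text
tcp_pos: [527.3, -245.8, 133.5]
contact_force: [6.7, 2.0, -0.8]
tcp_pos: [527.3, -245.9, 133.6]
contact_force: [10.8, 1.3, -7.0]
tcp_pos: [527.2, -245.9, 133.7]
contact_force: [18.3, 4.0, -10.4]
```

The cover met its hard stop where the shut position is expected. Backing off, rising and checking.

```bash
python3 -m pendant '[0.4,0.07,0,0,0,0,0.8,0.15,0,0,0,0,0,0,1,0,0,0,0,0,1,0,0,0,0,0,1,0,0,0,0,0,1,0,0,0,0,0,0,0,0,0]'
python3 - <<'E'
from rv import *
t=get_state()
for n in("scene","top"):
    p,_,P=cloud(n);Q=P.reshape(-1,3)
    m=(abs(Q[:,2]-150)<8)&(abs(Q[:,0]-511)<50)&(abs(Q[:,1]+249)<60)
    print(n,m.sum(),cv2.minAreaRect(Q[m][:,:2].astype(np.float32)) if m.sum()>5 else'')
    if n=="scene":cv2.imwrite("pics/h5.png",cv2.resize(p[200:380,150:330],(540,540))[:,:,::-1])
E
```

```text
time: 27.82
tcp_pos: [548.3, -242.8, 214.9]
tool_rot: [[-0.983, -0.183, 0.003], [-0.183, 0.983, -0.002], [-0.002, -0.002, -1.0]]
contact_force: [0.5, -0.1, -0.4]
width: 0.001
grasp_force: 0.0
scene 96 ((513.388427734375, -261.27362060546875), (13.121954917907715, 49.0008544921875), 9.70861530303955)
top 25 ((506.7023010253906, -217.37884521484375), (10.043505668640137, 15.522049903869629), 45.274688720703125)
```

View pics/h5.png

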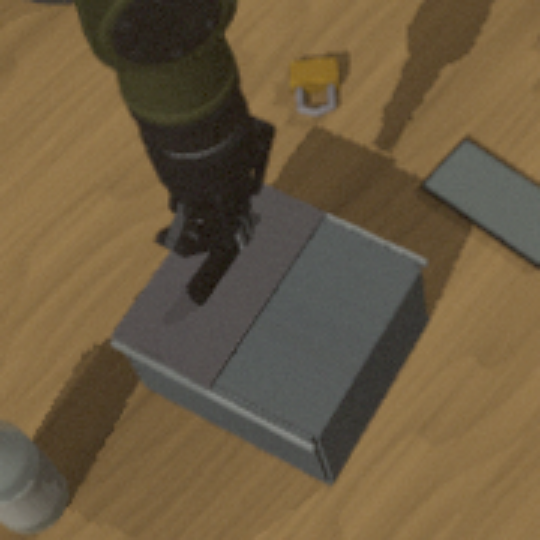

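The cover plate lies over the whole bay, the closed deck is bare, the arm is clear, and the phone, padlock and bottle look undisturbed. Handing in.

```bash
python3 -c "
from plant import ticket
print(ticket.close_job())"
```

```text
the job is handed in; nothing more can be done
None
```

The battery stands home in the dock's socket, the dust cover is pushed shut to its stop, and the job was handed in at about 28 s of robot time; the hand-in call returned no verdict.

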